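Hardness check on a covered test pad

TASK

Lift the loose lid off the round tub by its finger tab and lay it on the bench beside the tub, right way up, without dropping it. Then take the hardness gauge out of its leaning holder and hold it upright with its sprung tip inside the small marked ring on the rubber pad in the tub, pressed gently so that the tip is about half-way in and never rammed to its stop. Finish while still holding the gauge there, and leave the beaker and the two vials nearby where they stand.

Things in the scene. Friction and masses are not known exactly. Their poses are not given: they have to be found in the camera images.
- tub: Round steel tub, fixed to the bench, outer diameter 96 mm, wall 3 mm, 40 mm high, open at the top, covered by the lid at the start. Origin at the centre of its underside, on the bench (z = 0). z up; its x axis points away from the lid's tab at the start.
- lid: Loose grey plastic lid, diameter 107 mm, top plate 4 mm thick with a 10 mm skirt that hangs outside the tub's rim with 2.5 mm play all round (14 mm in all, about 70 g). Origin at the centre of its lower skirt edge: 30 mm above the bench when seated on the tub, 0 when it lies on the bench. z up through the plate.
- lid_tab (a point): Centre of the upright finger tab on the lid, near its edge: a flat fin 10 mm thick (along the lid's y), 24 mm long (along the lid's x, radial), standing 46 mm above the lid's plate. The point lies in the lid's frame at x = -40 mm, y = 0, z = 37 mm, so 23 mm above the plate and 23 mm below the tab's top. Axes as the lid's.
- pad: Black rubber test pad, fixed in the tub, 68 mm in diameter and 12 mm thick, firm. Origin at the centre of its underside, 4 mm above the bench; its flat level top is 16 mm above the bench.
- spot (a point): Centre of the marked ring on the pad's top: a thin white ring, inner diameter 14 mm, with a small dot in the middle. It lies 14 mm from the tub's centre along the tub's +y, 16 mm above the bench. z up.
- holder: Dark steel holder fixed to the bench: base plate 95 x 62 x 8 mm with a tube between two upright cheeks (65 mm high); the tube leans 20 degrees so that its mouth, about 87 mm above the bench, points up and towards the holder's -x. The gauge hangs in it by its collar and is drawn out along its own axis (the part in the tube is 45 mm long, about 1.5 mm play all round). Origin at bench level, under the gauge's tip.
- gauge: Hand-held hardness gauge, 148 mm long with the tip out, about 160 g. From the tip upwards: sprung steel tip 8 mm thick (0 to 20 mm), steel barrel 22 mm in diameter (20 to 75 mm), collar 34 mm in diameter (75 to 80 mm), black square grip 26 x 26 mm (80 to 142 mm), round dial end. Origin and axes are those of point gauge_grip.
- gauge_grip (a point): Centre of the gauge's square grip, 112 mm from the end of the tip (tip out) and 32 mm above the collar's upper face, 30 mm below the grip's upper end. z points along the gauge from tip to dial end; x and y are square to the grip's flat sides. In the holder the z axis leans 20 degrees towards the holder's -x, give or take 4 degrees.
- gauge_tip (a point): End of the gauge's sprung tip, on the gauge's axis (rounded, radius 4 mm). Moves with the tip.
- plunger (a joint): How far the sprung tip is pushed into the gauge, in m: 0 = out, 0.016 = at its stop, 0.008 = half-way. Spring 250 N/m with 0.6 N at the start, so 2.6 N half-way.
- beaker: Clear plastic beaker, 70 mm wide, 86 mm high, loose bystander. Origin at its underside.
- vial_white: White sample vial with a white cap, 25 mm in diameter, 60 mm high, loose bystander. Origin at its underside.
- vial_labelled: White sample vial with a white cap and a paper label, 26 mm in diameter, 60 mm high, loose bystander. Origin at its underside.
Mind the look-alikes: they are no part of the job. What is shaped like the holder but blue or purple is not meant.

How it is judged:
On the way, in this order (a step that is already met when the one before it is completed fails the run):
1. the lid lies on the bench clear of the tub, right way up and let go (height (world z) of lid below 0.008 m and angle between lid's own z axis and vertical below 0.08 rad and horizontal distance between lid and tub above 0.1 m and contact force between the fingers and lid below 0.1 N), for 0.2 s.
2. the gauge is held in the fingers, out of its holder (contact force between the fingers and gauge above 0.5 N and contact force between gauge and holder below 0.05 N and distance between gauge and holder above 0.17 m), for 0.2 s.
At the end, for the whole second after the job is handed in: Gauge held still in the fingers, within 7 degrees of upright, tip within 7 mm of the ring's centre, pushed in 4 to 12 mm with 0.5 to 6 N on the pad; lid flat on the bench, right way up, let go, over 100 mm from the tub centre to centre; beaker and vials upright within 20 mm of their start (all of step 1 and horizontal distance between gauge_tip and spot below 0.007 m and angle between gauge's own z axis and vertical below 0.12 rad and value of joint plunger between 0.004 and 0.012 m and contact force between gauge and pad between 0.5 and 6 N and contact force between the fingers and gauge above 0.5 N and contact force between gauge and holder below 0.05 N and contact force between gauge and lid below 0.05 N and linear speed of gauge below 0.02 m/s and distance of each of beaker, vial_white, vial_labelled from where it was at the start of the episode below 0.02 m and angle between each of beaker, vial_white, vial_labelled's own z axis and vertical below 0.2 rad); the arm keeps its last pose, push and grip.
It fails at once if the gauge's tip is rammed to its stop (value of joint plunger above 0.0152 m).
It fails at once if the lid is dropped (linear speed of lid above 0.6 m/s and contact force between the fingers and lid below 0.05 N).
It fails at once if a bystander is pushed away or tipped over (distance of any of beaker, vial_white, vial_labelled from where it was at the start of the episode above 0.03 m or angle between any of beaker, vial_white, vial_labelled's own z axis and vertical above 0.4 rad).
It also fails if it takes over 51 s, if anything falls off the work surface, if the arm or the gripper's body presses on something with over 40 N, if the wrist force passes 120 N, or if a joint passes its speed limit or range.

ROBOT

A 6-joint arm with a two-finger parallel gripper is mounted at the origin on the work surface; the furniture and walls round the work are solid. World frame = base frame: x ahead of the robot, y to its left, z up, the work surface at z = 0. Lengths are in m, angles in rad, forces in N, time in s.
With the tool pointing down it reaches from about 0.325 to 0.9 m from the base axis. Payload 6.1 kg.
Tool frame: the origin (TCP) lies on the centre line of the jaws, within the pads' length; the fingertips stand 17 mm ahead of it and the grasp point (between the pads) lies 2 mm behind it; z points along the fingers, y is the line along which they close (so a half turn about z gives the same grasp; the last joint's range is limited). The gripper opens to 85 mm and grips with 20 to 120 N. Pads are 22 mm wide; open, the fingers measure 114 mm over their backs; the gripper's body (76 mm by 85 mm) begins 54 mm behind the grasp point. The pads swing forward as they close: fully open they stand 13 mm farther back than shut.
Start: joints at [1.195, 0.22, 1.526, -0, 1.395, -0.126], TCP at [0.155, 0.606, 0.219] pointing down, gripper open.
Joint ranges: [-2.98, 2.98], [-0.91, 2.08], [0.09, 2.57], [-1.24, 4.39], [0.2, 2.65], [-2.68, 2.68]. Speed limits (rad/s): [2.57, 2.57, 3.01, 3.14, 3.14, 3.14].

INTERFACE

Orientations are given as a unit quaternion [x, y, z, w].
In Python, from cell import status, cams, job_done gives the robot as it stands.
- The arm moves only by the tool servo_tool, never from a script. Its argument "targets" is a list that holds one entry, the list of rows, each a list of 6 numbers: the shift along the tool's x, y, z in mm, then the turn, a rotation vector about the tool's x, y, z in rad. A call has exactly 10 rows; each row is the pose to reach, as a shift and turn from the pose commanded when the call began, along the tool's axes at that moment; what a row does not reach only later rows make up. A row lasts 1/10 s, in which the tool goes at most 50 mm and 8.59 degrees, less where a joint would pass 70% of its speed; a pose out of reach is approached as far as the arm can. A call with a gripper value outside its range is refused whole. "gripper" is the finger opening in mm, from 0 to 85.4, set as the call begins (left out, the last holds). The fingers move at their own pace and stop on an object; the grip force is fixed at half the most. Time passes only in rows, so rows that repeat a pose let the fingers close, or fill a call up. It gives the time, the measured TCP pose, the force, the opening and the grip force at its end, in the units of the state.
- status.state(): the state, without advancing time (a new reading comes with each control period).
- cams.capture(name): name is "scene" or "side" or "wrist"; returns a dict with "color" (400x640x3 uint8, red, green, blue), "range_z" (400x640 float32, m along the optical axis (not along the pixel's ray), 0 where there is no reading), "intrinsics" (3x3 intrinsics, pixels), "R" (3x3) and "t" (3): a world point X has camera coordinates R X + t. Camera axes: x right, y down, z forward; pixel columns grow to the right and rows downward; lengths in m; the calibration is good to about 2 mm. A picture is of the moment at which its call begins.
- job_done(): hands the job in; it is judged then, once.
The state is a dict: "t": time; "joints": joint angles; "dq": joint speeds; "tau": joint torques, N m; "tcp_pos": TCP position; "orientation": TCP orientation; "wrist_force": force on the tool from outside, world axes, zero at the start; "wrist_torque": the same for the moment, N m; "gripper_width": finger opening in m; "finger_force": force on a finger pad.
Only numpy, scipy, OpenCV 4.12 (cv2) and the standard library are available. Lean on these libraries where they do the work, as an engineer would, in place of code of your own. Each camera call takes 0.05 s, during which the arm holds its last target. There are 200 camera calls.

## Working session

There is one attempt and no reset: what is moved stays moved. The work goes in short steps, Python scripts to look and compute and a tool call to move; the robot and the scene stay as the last step left them, time stands still between calls to the robot, and variables do not carry over. Pictures are saved under pics/ and viewed, at most 10 in all, crops included, and the job is handed in when it is done.

Besides the shell and the picture viewer there is one more tool, called after "Call:" as name([rows], argument=value, ...), one row to a line, values as JSON. servo_tool: Moves the arm, as the interface text tells. Its arguments: {"type":"object","properties":{"targets":{"type":"array","items":{"type":"array","items":{"type":"array","items":{"type":"number"}}}},"gripper":{"type":"number"}},"required":["targets"]}

```bash
mkdir -p pics; ls; cat > h.py <<'E'
import numpy as np, cv2
from cell import status, cams, job_done
from scipy.spatial.transform import Rotation as Rn
def cap(n):
    c=cams.capture(n); np.savez(f'{n}.npz',**c); return c
def cloud(c):
    z=c['range_z']; K=c['intrinsics']; v,u=np.mgrid[0:z.shape[0],0:z.shape[1]]
    P=np.stack([(u-K[0,2])/K[0,0]*z,(v-K[1,2])/K[1,1]*z,z],-1)
    W=(P-c['t'])@c['R']; W[z<=0]=np.nan; return W
def ray(c,u,v,h):
    d=np.linalg.inv(c['intrinsics'])@[u,v,1]; d=c['R'].T@d; o=-c['R'].T@c['t']
    return o+d*(h-o[2])/d[2]
def proj(c,X):
    p=c['intrinsics']@(c['R']@np.array(X)+c['t']); return p[:2]/p[2]
def rows(goal_p,goal_R=None):
    s=status.state(); R=Rn.from_quat(s['orientation']); 
    d=R.inv().apply(np.array(goal_p)-s['tcp_pos'])*1e3
    t=np.zeros(3) if goal_R is None else (R.inv()*goal_R).as_rotvec()
    print('shift',d.round(1),'turn',t.round(4)); return d,t
E
python3 - <<'E'
from h import *
ims=[]
for n in ['scene','side']:
    c=cap(n); cv2.imwrite(f'pics/{n}0.png',c['color'][:,:,::-1]); print(n,-c['R'].T@c['t'],c['R'][2])
s=status.state();print(s['t'],s['tcp_pos'],s['orientation'],s['gripper_width'],s['wrist_force'])
c=cap('wrist'); cv2.imwrite('pics/wrist0.png',c['color'][:,:,::-1])
E
```

```text
pics
scene [ 0.14659549 -0.96006014  0.82460498] [ 0.40961066  0.52594361 -0.74538743]
side [ 0.29156263 -1.24735683  0.75811786] [ 0.2334108   0.74951397 -0.61947414]
0.1 [0.15428029 0.60506523 0.21849147] [ 1.24570351e-01  9.92210369e-01 -8.71245739e-04 -2.30139163e-04] 0.08592384916889324 [ 0.75483017 -0.03759801 -0.35049811]
```

View pics/scene0.png

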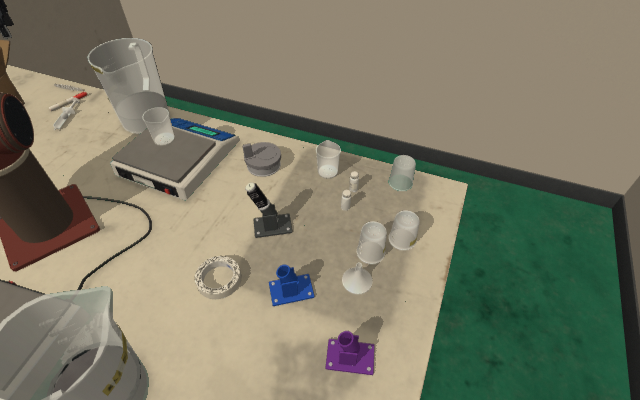

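View pics/side0.png

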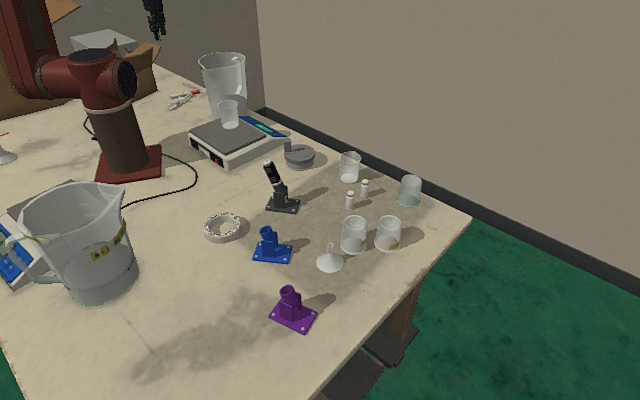

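Scene view: lid at about (263,158) with its tab at (248,151), gauge and holder at (262,205), vials at (346,200) and (354,182), and the beaker nearest to them at (328,160). I'll measure these from depth.

```bash
python3 - <<'E'
from h import *
for n,box in [('scene',dict(lid=(238,140,286,178),gauge=(243,180,298,240))),('side',dict(lid=(278,135,320,172),gauge=(258,155,302,216)))]:
    c=dict(np.load(n+'.npz')); W=cloud(c); 
    for k,(a,b,e,f) in box.items():
        w=W[b:f,a:e]; col=c['color'][b:f,a:e].astype(int); z=w[...,2]
        print(n,k)
        if k=='lid':
            m=(abs(z-.044)<.004); m2=(z>.06)&(z<.1)&(abs(w[...,1]-np.nanmedian(w[m][:,1]))<.1)
            pts=w[m][:,:2].astype(np.float32); print(' plate',m.sum(),cv2.minEnclosingCircle(pts),np.median(pts,0)); 
            q=w[m2]; print(' tab',len(q),q.min(0),q.max(0),q.mean(0))
        else:
            for lo,hi in [(.003,.012),(.03,.06),(.06,.085),(.09,.11),(.11,.13),(.13,.15),(.15,.18)]:
                m=(z>lo)&(z<hi); q=w[m]
                if len(q): print(lo,len(q),np.median(q,0).round(4),q.min(0).round(3),q.max(0).round(3))
c=dict(np.load('scene.npz')); W=cloud(c)
for nm,u,v in [('v1',346,200),('v2',354,182),('bk',328,160),('bk2',403,172),('scale',200,135),('cup',158,125),('jug',125,80)]:
    print(nm,W[v-2:v+3,u-2:u+3].reshape(-1,3).mean(0).round(3))
E
```

```text
scene lid
 plate 614 ((0.5651206970214844, -0.15533453226089478), 0.05474582314491272) [ 0.566213   -0.16394411]
 tab 89 [ 0.51342481 -0.15201639  0.06001883] [ 0.53613044 -0.1359007   0.09477779] [ 0.52450123 -0.14627405  0.07859092]
scene gauge
0.003 864 [ 0.4702 -0.3572  0.0073] [ 0.382 -0.431  0.003] [ 0.603 -0.177  0.012]
0.03 121 [ 0.4439 -0.3792  0.0464] [ 0.427 -0.388  0.03 ] [ 0.473 -0.355  0.06 ]
0.06 135 [ 0.447  -0.3746  0.0687] [ 0.427 -0.388  0.061] [ 0.473 -0.354  0.085]
0.09 91 [ 0.439  -0.3682  0.0991] [ 0.423 -0.376  0.09 ] [ 0.458 -0.354  0.11 ]
0.11 89 [ 0.4319 -0.3642  0.1205] [ 0.416 -0.373  0.111] [ 0.45  -0.352  0.13 ]
0.13 95 [ 0.4241 -0.3601  0.1413] [ 0.41  -0.368  0.13 ] [ 0.444 -0.336  0.15 ]
0.15 97 [ 0.4232 -0.3515  0.1558] [ 0.411 -0.364  0.15 ] [ 0.439 -0.334  0.162]
side lid
 plate 427 ((0.5475058555603027, -0.11205867677927017), 0.09895548224449158) [ 0.5641187  -0.15889715]
 tab 62 [ 0.51329336 -0.15213143  0.06078567] [ 0.53592663 -0.13711018  0.0917237 ] [ 0.52482185 -0.14482047  0.07758225]
side gauge
0.003 437 [ 0.471  -0.3675  0.0076] [ 0.386 -0.413  0.003] [ 0.558 -0.089  0.012]
0.03 257 [ 0.5139 -0.204   0.0437] [ 0.427 -0.388  0.03 ] [ 0.566 -0.154  0.06 ]
0.06 104 [ 0.4487 -0.3728  0.0696] [ 0.429 -0.387  0.06 ] [ 0.471 -0.348  0.085]
0.09 84 [ 0.4395 -0.3663  0.0987] [ 0.42  -0.376  0.09 ] [ 0.457 -0.352  0.11 ]
0.11 80 [ 0.4335 -0.3615  0.1202] [ 0.414 -0.37   0.11 ] [ 0.451 -0.346  0.13 ]
0.13 79 [ 0.4256 -0.3587  0.1406] [ 0.409 -0.368  0.131] [ 0.445 -0.344  0.15 ]
0.15 50 [ 0.4236 -0.3524  0.1548] [ 0.411 -0.363  0.151] [ 0.438 -0.334  0.16 ]
v1 [ 0.639 -0.44   0.042]
v2 [ 0.701 -0.402  0.039]
bk [ 0.674 -0.322  0.077]
bk2 [ 0.801 -0.481  0.076]
scale [0.455 0.008 0.065]
cup [0.35  0.    0.156]
jug [0.347 0.19  0.201]
```

```bash
python3 - <<'E'
from h import *
a=dict(np.load('scene.npz'))['color'][120:250,180:380]
b=dict(np.load('side.npz'))['color'][110:240,230:430]
im=np.vstack([cv2.resize(x,(800,520)) for x in (a,b)])
im=np.vstack([cv2.resize(x,None,fx=2.2,fy=2.2,interpolation=cv2.INTER_CUBIC) for x in (a,b)])
cv2.imwrite('pics/crop0.png',im[:,:,::-1])
E
```

```text
(no output)
```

View pics/crop0.png

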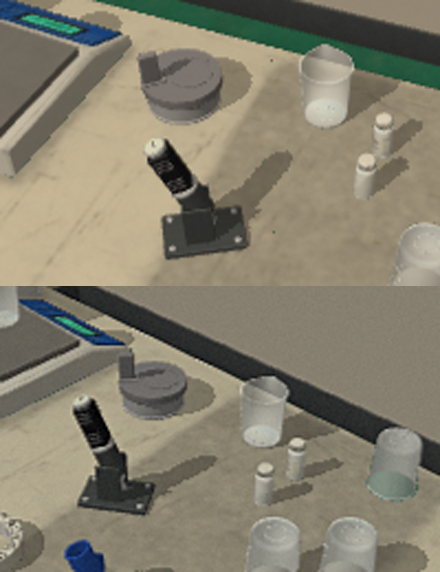

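The crop shows the grey lid with its tab pointing to the robot's side, the gauge leaning towards the tub side, and the beaker and vials to the right. Next I'll check clearances for the path and for the spot where the lid goes.

```bash
python3 - <<'E'
from h import *
W=[cloud(dict(np.load(n+'.npz'))) for n in('scene','side')]
P=np.vstack([w.reshape(-1,3) for w in W]); P=P[~np.isnan(P[:,0])]
# max height grid
for x0 in np.arange(.2,.9,.05):
    print('%.2f'%x0,[int(1e3*P[(abs(P[:,0]-x0-.025)<.025)&(abs(P[:,1]-y0-.025)<.025)][:,2].max(initial=-.0)) for y0 in np.arange(-.5,.45,.05)])
E
```

```text
0.20 [28, 30, 30, 6, 5, 6, 11, 12, 11, 80, 83, 82, 5, 5, 6, 6, 5, 5, 7]
0.25 [29, 28, 30, 5, 5, 6, 6, 81, 83, 83, 84, 82, 77, 6, 243, 243, 242, 5, 6]
0.30 [27, 29, 28, 7, 5, 5, 61, 82, 82, 164, 168, 169, 82, 243, 243, 117, 243, 241, 5]
0.35 [6, 5, 6, 5, 6, 5, 5, 82, 83, 170, 169, 169, 59, 243, 166, 0, 239, 242, 0]
0.40 [6, 6, 161, 160, 5, 5, 6, 64, 82, 84, 82, 81, 62, 242, 242, 0, 242, 243, 0]
0.45 [6, 15, 114, 64, 5, 5, 5, 5, 81, 80, 63, 56, 46, 37, 242, 243, 243, 0, 0]
0.50 [6, 10, 12, 5, 5, 47, 91, 94, 55, 56, 50, 37, 7, 6, 4, 0, 0, 0, 0]
0.55 [5, 6, 6, 5, 6, 47, 49, 49, 41, 34, 6, 7, 5, 1, 0, 0, 0, 0, 0]
0.60 [5, 64, 5, 6, 5, 6, 48, 48, 6, 7, 5, 3, 0, 0, 0, 0, 0, 0, 0]
0.65 [5, 62, 62, 90, 89, 5, 5, 6, 5, 4, 0, 0, 0, 0, 0, 0, 0, 0, 0]
0.70 [4, 62, 63, 91, 88, 5, 5, 4, 0, 0, 0, 0, 0, 0, 0, 0, 0, 0, 0]
0.75 [91, 87, 6, 5, 5, 4, 0, 0, 0, 0, 0, 0, 0, 0, 0, 0, 0, 0, 0]
0.80 [91, 92, 6, 4, 2, 0, 0, 0, 0, 0, 0, 0, 0, 0, 0, 0, 0, 0, 0]
0.85 [88, 3, 5, 0, 0, 0, 0, 0, 0, 0, 0, 0, 0, 0, 0, 0, 0, 0, 0]
```

Call:
servo_tool([
  [[0,0,-30,0,0,0],[0,0,-65,0,0,0],[0,0,-100,0,0,0],[0,0,-130,0,0,0],[0,0,-160,0,0,0],[0,0,-180,0,0,0],[0,0,-200,0,0,0],[0,0,-200,0,0,0],[0,0,-200,0,0,0],[0,0,-200,0,0,0]],
])

```text
t: 1.15
tcp_pos: [0.1544, 0.6052, 0.4174]
orientation: [0.125, 0.992, -0.001, -0.0]
wrist_force: [1.3, -0.2, -1.0]
gripper_width: 0.0854
finger_force: 0.0
```

Call:
servo_tool([
  [[-20,-24,0,0,0,0],[-47,-55,0,0,0,0],[-75,-87,0,0,0,0],[-105,-122,0,0,0,0],[-135,-157,0,0,0,0],[-165,-192,0,0,0,0],[-195,-227,0,0,0,0],[-225,-262,0,0,0,0],[-255,-297,0,0,0,0],[-285,-332,0,0,0,0]],
])

```text
t: 2.15
tcp_pos: [0.3485, 0.2116, 0.418]
orientation: [0.124, 0.992, -0.0, -0.001]
wrist_force: [1.3, 0.5, 0.4]
gripper_width: 0.0859
finger_force: 0.0
```

Call:
servo_tool([
  [[-30,-35,0,0,0,0],[-60,-70,0,0,0,0],[-90,-105,0,0,0,0],[-120,-140,0,0,0,0],[-150,-175,0,0,0,0],[-180,-210,0,0,0,0],[-210,-245,20,0,0,0],[-235,-275,45,0,0,0],[-252,-295,75,0,0,0],[-259,-304,100,0,0,0]],
])

```text
t: 3.15
tcp_pos: [0.5238, -0.1472, 0.3154]
orientation: [0.126, 0.992, 0.0, -0.002]
wrist_force: [-0.1, 0.1, -0.9]
gripper_width: 0.0851
finger_force: 0.0
```

```bash
cat > lid.py <<'E'
from h import *
c=cap('wrist'); W=cloud(c); s=status.state(); print(s['t'],s['tcp_pos'],s['dq'].round(3) if hasattr(s['dq'],'round') else s['dq'])
q=W.reshape(-1,3); q=q[~np.isnan(q[:,0])]
near=np.hypot(q[:,0]-.56,q[:,1]+.15)<.09
pl=q[near&(abs(q[:,2]-.044)<.005)]; tb=q[near&(q[:,2]>.06)&(q[:,2]<.1)]; tt=tb[tb[:,2]>.085]
print('plate',len(pl),cv2.minEnclosingCircle(pl[:,:2].astype(np.float32)),'z',np.median(pl[:,2]))
print('tab',len(tb),tb.mean(0),cv2.minAreaRect((tt[:,:2]*1e3).astype(np.float32)),tt[:,2].max())
cv2.imwrite('pics/w1.png',c['color'][:,:,::-1])
E
python3 lid.py
```

```text
3.2 [ 0.52223664 -0.14697484  0.31057253] [ 0.036 -0.024  0.004  0.007  0.106  0.035]
plate 3242 ((0.5656999349594116, -0.15379482507705688), 0.05355111509561539) z 0.04412526547850896
tab 140 [ 0.52576955 -0.141401    0.08673425] ((527.453369140625, -141.94886779785156), (9.83570671081543, 23.922842025756836), 75.62593078613281) 0.0916916484105991
```

View pics/w1.png

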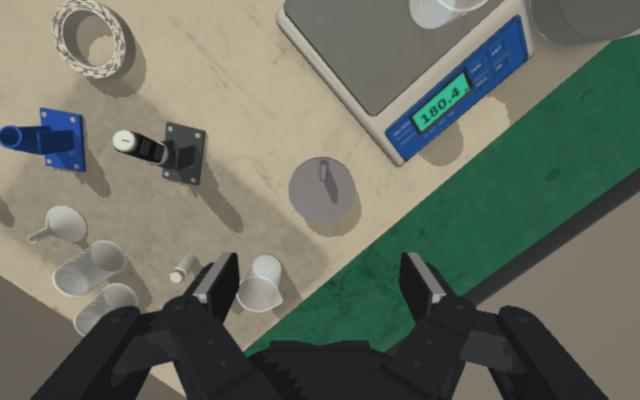

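The wrist view shows the lid at about (322,188) with its tab at (323,172), and the balance corner close by at (400,160). I'll check the clearance to that corner.

```bash
python3 - <<'E'
from h import *
c=dict(np.load('wrist.npz')); q=cloud(c).reshape(-1,3); q=q[~np.isnan(q[:,0])]
m=(q[:,2]>.02)&(q[:,2]<.12)&(np.hypot(q[:,0]-.5657,q[:,1]+.1538)>.062)&(q[:,0]>.45)&(q[:,1]>-.2)
a=q[m]; d=np.hypot(a[:,0]-.527,a[:,1]+.142); i=np.argsort(d)[:400:50]; print(np.c_[a[i],d[i]].round(3))
rows([.5268,-.1425,.15]); rows([.5268,-.1425,.072])
# beaker extent, holder extent
for nm,b in dict(beak=(.6,.76,-.36,-.24,.02,.1),hold=(.40,.56,-.45,-.3,.004,.012),gau=(.38,.5,-.42,-.31,.06,.2)).items():
    k=q[(q[:,0]>b[0])&(q[:,0]<b[1])&(q[:,1]>b[2])&(q[:,1]<b[3])&(q[:,2]>b[4])&(q[:,2]<b[5])]
    print(nm,len(k),k.min(0).round(3),k.max(0).round(3),cv2.minAreaRect((k[:,:2]*1e3).astype(np.float32)))
E
```

```text
[[ 0.486 -0.068  0.038  0.084]
 [ 0.474 -0.075  0.049  0.086]
 [ 0.489 -0.063  0.058  0.087]
 [ 0.476 -0.069  0.058  0.089]
 [ 0.512 -0.053  0.046  0.09 ]
 [ 0.467 -0.073  0.06   0.091]
 [ 0.483 -0.061  0.062  0.092]
 [ 0.496 -0.054  0.056  0.094]]
shift [ -5.    5.3 160.5] turn [0. 0. 0.]
shift [ -5.9   5.3 238.5] turn [0. 0. 0.]
beak 1776 [ 0.661 -0.329  0.02 ] [ 0.73  -0.259  0.088] ((695.8365478515625, -294.8302917480469), (69.44013977050781, 69.60649871826172), 3.300666570663452)
hold 1469 [ 0.403 -0.412  0.004] [ 0.513 -0.315  0.012] ((457.24310302734375, -363.69500732421875), (62.19773483276367, 94.91796875), 62.27394104003906)
gau 1519 [ 0.412 -0.385  0.06 ] [ 0.476 -0.332  0.16 ] ((440.941162109375, -353.4186096191406), (37.50893783569336, 60.15348815917969), 60.48401641845703)
```

Call:
servo_tool([
  [[-5,5,20,0,0,-0.02],[-5,5,50,0,0,-0.02],[-5,5,85,0,0,-0.02],[-5,5,115,0,0,-0.02],[-5,5,140,0,0,-0.02],[-5,5,155,0,0,-0.02],[-5,5,160,0,0,-0.02],[-5,5,160,0,0,-0.02],[-5,5,160,0,0,-0.02],[-5,5,160,0,0,-0.02]],
], gripper=50)

```text
t: 4.2
tcp_pos: [0.5315, -0.1419, 0.1612]
orientation: [0.115, 0.993, -0.0, 0.001]
wrist_force: [-0.6, -0.1, -0.6]
gripper_width: 0.0499
finger_force: 0.0
```

```bash
python3 - <<'E'
from h import *
s=status.state(); print(s['tcp_pos'],s['dq'],Rn.from_quat(s['orientation']).as_matrix().round(3))
rows([.5268,-.1425,.072])
E
python3 lid.py
```

```text
[ 0.53146253 -0.14192045  0.1611772 ] [ 0.000209    0.00026565  0.00364753  0.00122221 -0.00393097 -0.00011906] [[-0.974  0.228  0.002]
 [ 0.228  0.974 -0.001]
 [-0.003 -0.    -1.   ]]
shift [ 4.6 -1.6 89.2] turn [0. 0. 0.]
4.25 [ 0.53135214 -0.14191913  0.16101697] [-0.001  0.001  0.007 -0.001 -0.001  0.   ]
plate 7026 ((0.5660216808319092, -0.1535779982805252), 0.053623445332050323) z 0.04414702165411663
tab 371 [ 0.52474735 -0.14080686  0.08600478] ((527.3567504882812, -141.4994354248047), (9.946439743041992, 23.07357406616211), 72.56436920166016) 0.09173870293658269
```

Call:
servo_tool([
  [[4,-1,0,0,0,0.07],[4,-1,15,0,0,0.07],[4,-1,35,0,0,0.07],[4,-1,55,0,0,0.07],[4,-1,72,0,0,0.07],[4,-1,84,0,0,0.07],[4,-1,89,0,0,0.07],[4,-1,89,0,0,0.07],[4,-1,89,0,0,0.07],[4,-1,89,0,0,0.07]],
])

```text
t: 5.25
tcp_pos: [0.5272, -0.1419, 0.0716]
orientation: [0.149, 0.989, -0.0, 0.001]
wrist_force: [0.2, 0.5, -0.1]
gripper_width: 0.0499
finger_force: 0.0
```

Call:
servo_tool([
  [[0,0,0,0,0,0],[0,0,0,0,0,0],[0,0,0,0,0,0],[0,0,0,0,0,0],[0,0,0,0,0,0],[0,0,0,0,0,0],[0,0,0,0,0,0],[0,0,0,0,0,0],[0,0,0,0,0,0],[0,0,0,0,0,0]],
], gripper=0)

```text
t: 6.25
tcp_pos: [0.5267, -0.1418, 0.0711]
orientation: [0.149, 0.989, -0.0, 0.0]
wrist_force: [-0.8, 1.0, 5.6]
gripper_width: 0.0075
finger_force: 60.5
```

Call:
servo_tool([
  [[0,0,-3,0,0,0],[0,0,-8,0,0,0],[0,0,-15,0,0,0],[0,0,-23,0,0,0],[0,0,-31,0,0,0],[0,0,-38,0,0,0],[0,0,-44,0,0,0],[0,0,-48,0,0,0],[0,0,-50,0,0,0],[0,0,-50,0,0,0]],
])

```text
t: 7.25
tcp_pos: [0.5265, -0.1417, 0.1208]
orientation: [0.149, 0.989, -0.0, 0.0]
wrist_force: [-0.6, 0.0, -1.2]
gripper_width: 0.0078
finger_force: 59.8
```

```bash
python3 - <<'E'
from h import *
s=status.state(); R=Rn.from_quat(s['orientation']).as_matrix(); print(s['tcp_pos'],R.round(3),s['wrist_force'],s['gripper_width'],s['finger_force'])
c=cap('scene'); W=cloud(c); q=W[130:185,230:300].reshape(-1,3); q=q[~np.isnan(q[:,0])]
m=(q[:,2]>.083)&(q[:,2]<.11)&(np.hypot(q[:,0]-.566,q[:,1]+.154)<.056)&(np.hypot(q[:,0]-.527,q[:,1]+.142)>.03)
A=np.c_[q[m][:,:2],np.ones(m.sum())]; print(m.sum(),np.linalg.lstsq(A,q[m][:,2],rcond=None)[0],q[m].mean(0))
rows([.532,-.285,s['tcp_pos'][2]])
cv2.imwrite('pics/s1.png',cv2.resize(c['color'][80:260,180:400,::-1],None,fx=3,fy=3))
E
```

```text
[ 0.52645979 -0.14165402  0.1207502 ] [[-0.955  0.295  0.   ]
 [ 0.295  0.955 -0.   ]
 [-0.    -0.    -1.   ]] [-0.6269582   0.04306078 -1.18991303] 0.007822274819561891 59.79449272155762
613 [0.02285051 0.0337155  0.08710139] [ 0.56952413 -0.16761358  0.09446413]
shift [ -47.8 -135.3   -0.3] turn [0. 0. 0.]
```

View pics/s1.png

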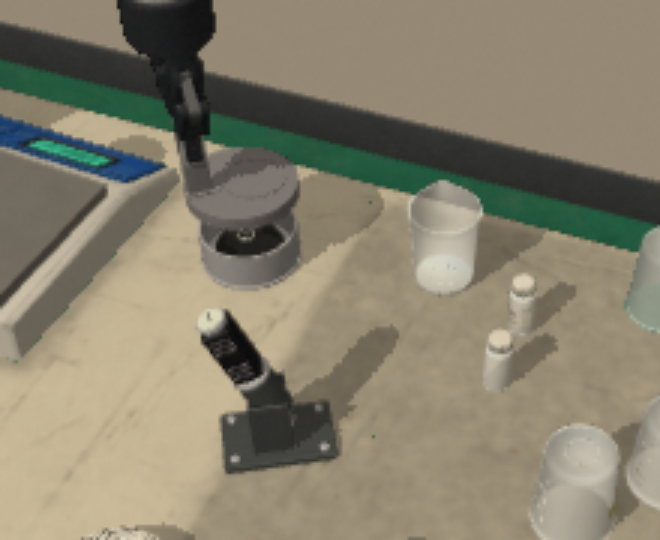

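The lid is lifted level and the pad is now visible. I'll carry the lid sideways, then lower it.

Call:
servo_tool([
  [[-3,-8,0,0,0,0],[-9,-24,0,0,0,0],[-16,-45,0,0,0,0],[-24,-68,0,0,0,0],[-32,-90,0,0,0,0],[-39,-110,0,0,0,0],[-45,-126,0,0,0,0],[-48,-135,0,0,0,0],[-48,-135,0,0,0,0],[-48,-135,0,0,0,0]],
])

```text
t: 8.3
tcp_pos: [0.5322, -0.2844, 0.1202]
orientation: [0.149, 0.989, 0.0, -0.0]
wrist_force: [0.5, 1.1, -0.5]
gripper_width: 0.0079
finger_force: 59.8
```

Call:
servo_tool([
  [[0,0,5,0,0,0],[0,0,16,0,0,0],[0,0,30,0,0,0],[0,0,44,0,0,0],[0,0,56,0,0,0],[0,0,65,0,0,0],[0,0,71,0,0,0],[0,0,75,0,0,0],[0,0,77,0,0,0],[0,0,77,0,0,0]],
])

```text
t: 9.3
tcp_pos: [0.5325, -0.2849, 0.0436]
orientation: [0.149, 0.989, -0.0, 0.0]
wrist_force: [-0.5, 0.0, -0.8]
gripper_width: 0.0077
finger_force: 59.8
```

Call:
servo_tool([
  [[0,0,1,0,0,0],[0,0,1.5,0,0,0],[0,0,2,0,0,0],[0,0,2.5,0,0,0],[0,0,3,0,0,0],[0,0,3,0,0,0],[0,0,3,0,0,0],[0,0,3,0,0,0],[0,0,3,0,0,0],[0,0,3,0,0,0]],
])

```text
t: 10.3
tcp_pos: [0.5325, -0.2849, 0.0411]
orientation: [0.149, 0.989, -0.0, 0.0]
wrist_force: [-3.2, 1.7, 5.6]
gripper_width: 0.0076
finger_force: 60.5
```

Call:
servo_tool([
  [[0,0,0,0,0,0],[0,0,0,0,0,0],[0,0,0,0,0,0],[0,0,0,0,0,0],[0,0,0,0,0,0],[0,0,0,0,0,0],[0,0,0,0,0,0],[0,0,0,0,0,0],[0,0,0,0,0,0],[0,0,-5,0,0,0]],
], gripper=45)

```text
t: 11.3
tcp_pos: [0.5318, -0.2843, 0.0449]
orientation: [0.149, 0.989, 0.0, -0.001]
wrist_force: [-0.7, 0.4, -0.9]
gripper_width: 0.045
finger_force: 0.0
```

Call:
servo_tool([
  [[0,0,-10,0,0,0],[0,0,-30,0,0,0],[0,0,-60,0,0,0],[0,0,-95,0,0,0],[0,0,-130,0,0,0],[0,0,-165,0,0,0],[0,0,-195,0,0,0],[0,0,-220,0,0,0],[0,0,-240,0,0,0],[0,0,-240,0,0,0]],
])

```text
t: 12.3
tcp_pos: [0.5339, -0.2858, 0.2907]
orientation: [0.149, 0.989, -0.002, 0.004]
wrist_force: [-0.4, -1.0, -0.3]
gripper_width: 0.045
finger_force: 0.0
```

```bash
cat > g.py <<'E'
from h import *
# gauge axis from depth in scene+side (+wrist): slices' centre by colour-free silhouette, refine with line fit
def axis(names,fresh=True):
    L=[]
    for n in names:
        c=cap(n); W=cloud(c)
        m=(W[...,2]>.10)&(W[...,2]<.19)&(W[...,0]>.37)&(W[...,0]<.48)&(W[...,1]>-.42)&(W[...,1]<-.3)
        q=W[m]; print(n,len(q), q.min(0).round(3),q.max(0).round(3))
        L.append((n,q,c))
    return L
E
python3 - <<'E'
from g import *
s=status.state(); print(s['t'],s['tcp_pos'],s['gripper_width'])
L=axis(['scene','side','wrist'])
np.savez('gpts.npz',**{n:q for n,q,c in L})
c=L[2][2]; cv2.imwrite('pics/w2.png',c['color'][:,:,::-1])
W=cloud(c); q=W.reshape(-1,3); q=q[~np.isnan(q[:,0])]
pl=q[(abs(q[:,2]-.014)<.004)&(np.hypot(q[:,0]-.57,q[:,1]+.296)<.07)]
A=np.c_[pl[:,:2]-pl[:,:2].mean(0),np.ones(len(pl))]; print('lid',cv2.minEnclosingCircle(pl[:,:2].astype(np.float32)),np.linalg.lstsq(A,pl[:,2],rcond=None)[0])
E
```

```text
12.3 [ 0.53385316 -0.28578087  0.29065316] 0.04503643174069869
scene 323 [ 0.41  -0.372  0.1  ] [ 0.455 -0.336  0.162]
side 246 [ 0.41  -0.371  0.1  ] [ 0.454 -0.335  0.16 ]
wrist 1216 [ 0.412 -0.371  0.1  ] [ 0.457 -0.332  0.16 ]
lid ((0.5717177987098694, -0.29660412669181824), 0.05362258478999138) [0.00196677 0.00027391 0.01414681]
```

View pics/w2.png

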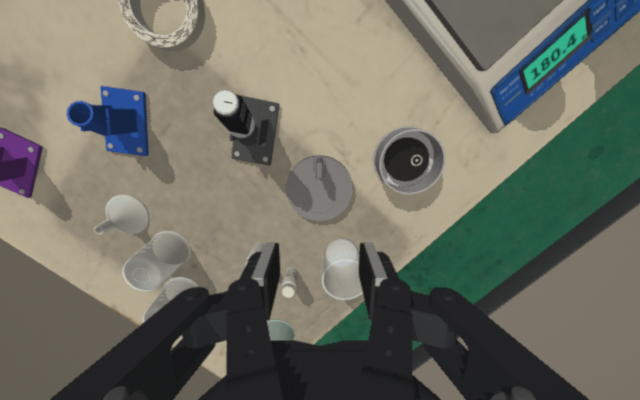

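The lid lies flat and clear at (0.572,-0.297). The wrist view shows the ring on the pad at (417,160) and the gauge's dial end at (228,103). I'll measure the gauge axis and the ring.

```bash
cat > gax.py <<'E'
from h import *
def fit(yaw0=np.deg2rad(152),names=('scene','side','wrist')):
    q=np.vstack([np.load('gpts.npz')[n] for n in names])
    q=q[(q[:,2]>.11)]
    for it in range(1):
        e=np.array([np.cos(yaw0),np.sin(yaw0)]); f=np.array([-e[1],e[0]])
        s=q[:,:2]@e; l=q[:,:2]@f; z=q[:,2]
        # direction candidates: tilt
        th=np.deg2rad(20)
        for _ in range(5):
            ax=np.array([e[0]*np.sin(th),e[1]*np.sin(th),np.cos(th)]); n=np.array([-e[0]*np.cos(th),-e[1]*np.cos(th),np.sin(th)])
            u=q@ax; w=q@n; 
            k=(w>np.percentile(w,97)-.006)&(u<np.percentile(u,99)-.012)
            a=np.polyfit(u[k],w[k],1); th-=np.arctan(a[0])
        return th,ax,n,np.r_[f,0],u,w,q,k
if __name__=='__main__':
    for yaw in (150,152):
      for nm in (('scene',),('side',),('wrist',),('scene','side','wrist')):
        th,ax,n,f,u,w,q,k=fit(np.deg2rad(yaw),nm); l=q@f
        P=np.polyfit(u[k],l[k],1)
        print(yaw,nm,'tilt',np.rad2deg(th).round(1),'face w',np.median(w[k]).round(4),'l range',np.percentile(l[k],[1,50,99]).round(4),'slope',P[0].round(3),'u max',np.percentile(u,99.5).round(4))
    w0=np.median(w[k])-.013; l0=np.mean(np.percentile(l[k],[1,99])); ut=np.percentile(u,99.5)
    C=lambda u:(ax*u+n*w0+f*l0).round(4)
    print('top',C(ut),'grip',C(ut-.036),'ax',ax)
    c=dict(np.load('wrist.npz')); I=c['color'].astype(int); g=I.min(2)[130:190,395:440]; v,uu=np.where(g>150); print(len(v))
    p=[uu.mean()+395,v.mean()+130]; print(p,'spot',ray(c,*p,.016))
E
python3 gax.py
```

```text
150 ('scene',) tilt 19.0 face w 0.5731 l range [0.0796 0.097  0.1031] slope -0.031 u max -0.025
150 ('side',) tilt 20.3 face w 0.57 l range [0.0777 0.0933 0.1016] slope 0.028 u max -0.039
150 ('wrist',) tilt 20.2 face w 0.5725 l range [0.0744 0.0835 0.0981] slope 0.003 u max -0.0387
150 ('scene', 'side', 'wrist') tilt 19.8 face w 0.5726 l range [0.0744 0.0872 0.1023] slope -0.011 u max -0.0341
152 ('scene',) tilt 19.2 face w 0.5696 l range [0.0991 0.1163 0.1226] slope -0.032 u max -0.0257
152 ('side',) tilt 20.4 face w 0.567 l range [0.097  0.1123 0.1209] slope -0.007 u max -0.0358
152 ('wrist',) tilt 20.1 face w 0.5694 l range [0.0937 0.1029 0.1176] slope -0.005 u max -0.0364
152 ('scene', 'side', 'wrist') tilt 19.9 face w 0.5693 l range [0.0937 0.106  0.1216] slope -0.034 u max -0.0334
top [ 0.4214 -0.346   0.1577] grip [ 0.4322 -0.3517  0.1239] ax [-0.30028553  0.15966465  0.9403913 ]
25
[np.float64(427.28), np.float64(165.68)] spot [ 0.58437216 -0.12496387  0.016     ]
```

```bash
cat > tgt.py <<'E'
from h import *
def RG(ax,yaw):
    y=np.array([np.sin(yaw),-np.cos(yaw),0]); z=-ax/np.linalg.norm(ax); return Rn.from_matrix(np.c_[np.cross(y,z),y,z])
E
python3 - <<'E'
from tgt import *
ax=np.array([-.3003,.1597,.9404]); g=np.array([.4322,-.3517,.1239])
rows(g+.10*ax,RG(ax,np.deg2rad(152)))
E
```

```text
shift [108.8 -87.3  66.8] turn [ 0.033  -0.3471  0.1869]
```

Call:
servo_tool([
  [[14,-11,0,0.004,-0.043,0.023],[27,-22,6,0.008,-0.087,0.047],[41,-33,15,0.012,-0.13,0.07],[54,-44,25,0.017,-0.174,0.093],[68,-55,35,0.021,-0.217,0.117],[82,-65,45,0.025,-0.26,0.14],[95,-76,56,0.029,-0.304,0.164],[109,-87,67,0.033,-0.347,0.187],[109,-87,67,0.033,-0.347,0.187],[109,-87,67,0.033,-0.347,0.187]],
], gripper=60)

```text
t: 13.45
tcp_pos: [0.4019, -0.3352, 0.2174]
orientation: [0.239, 0.956, -0.041, 0.167]
wrist_force: [0.6, -1.2, -0.1]
gripper_width: 0.0602
finger_force: 0.0
```

```bash
python3 - <<'E'
from tgt import *
s=status.state(); print(s['t'],s['tcp_pos'],s['gripper_width'])
L={}
for n in ['scene','side','wrist']:
    c=cap(n); W=cloud(c)
    m=(W[...,2]>.10)&(W[...,2]<.163)&(W[...,0]>.37)&(W[...,0]<.48)&(W[...,1]>-.42)&(W[...,1]<-.3)
    L[n]=W[m]
np.savez('gpts.npz',**L)
cv2.imwrite('pics/w3.png',c['color'][:,:,::-1])
E
sed -i "s/ut-.036),'ax',ax)/ut-.036),'ax',ax); import sys; sys.exit()/" gax.py; python3 gax.py
```

```text
13.45 [ 0.40190818 -0.33524358  0.21737773] 0.06022080703370867
150 ('scene',) tilt 20.0 face w 0.5721 l range [0.0797 0.0976 0.1037] slope -0.01 u max -0.0338
150 ('side',) tilt 20.8 face w 0.5694 l range [0.077  0.0941 0.1018] slope 0.043 u max -0.0439
150 ('wrist',) tilt -9.6 face w 0.5085 l range [0.0743 0.0881 0.101 ] slope -0.253 u max 0.259
150 ('scene', 'side', 'wrist') tilt 21.6 face w 0.5686 l range [0.0743 0.0962 0.1037] slope 0.03 u max -0.0515
152 ('scene',) tilt 20.0 face w 0.5689 l range [0.0991 0.117  0.1232] slope -0.018 u max -0.0328
152 ('side',) tilt 20.7 face w 0.5662 l range [0.0966 0.1134 0.1211] slope 0.035 u max -0.0424
152 ('wrist',) tilt -40.1 face w 0.5647 l range [0.0934 0.0934 0.0934] slope 0.016 u max 0.0276
152 ('scene', 'side', 'wrist') tilt 21.4 face w 0.5657 l range [0.0934 0.1151 0.1231] slope 0.013 u max -0.0477
top [ 0.419  -0.3454  0.157 ] grip [ 0.4305 -0.3516  0.1235] ax [-0.3217731   0.17108979  0.93123056]
```

View pics/w3.png

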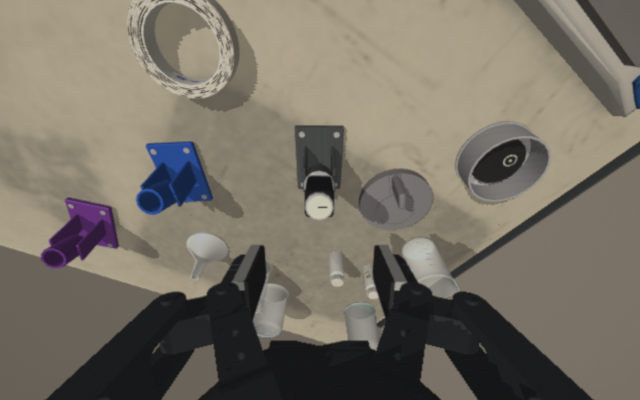

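The gauge's dial end is at (319,206), centred between the fingers, and the holder is in line at (320,155). I'll check the projection and descend.

```bash
python3 - <<'E'
from tgt import *
c=dict(np.load('wrist.npz'))
for p in ([.4214,-.346,.1577],[.419,-.3454,.157]): print(proj(c,p))
I=c['color']; m=(I.min(2)[190:225,300:340]>170); v,u=np.where(m); print('dial',u.mean()+300,v.mean()+190,len(u))
print('dial pt',ray(c,u.mean()+300,v.mean()+190,.158))
ax=np.array([-.309,.164,.937]); g=np.array([.4318,-.3517,.1238])
rows(g-.002*ax)
for u,v in [(510,160)]:
    w=I.min(2)[145:178,495:527]; b=w>130; vv,uu=np.where(b); n,l,st,ce=cv2.connectedComponentsWithStats(b.astype(np.uint8)); print(st,ce+[495,145]); 
    print('spot',ray(c,u,v,.016))
E
```

```text
[316.99295789 207.33312676]
[316.27209623 204.55850425]
dial 318.48818897637796 206.86876640419948 381
dial pt [ 0.42132808 -0.34454977  0.158     ]
shift [  2.1  -0.6 102.8] turn [0. 0. 0.]
[[   0    0   32   33 1053]
 [   0    0    2    1    2]
 [  15   15    1    1    1]] [[510.52896486 161.03133903]
 [495.5        145.        ]
 [510.         160.        ]]
spot [ 0.57080624 -0.13891261  0.016     ]
```

Call:
servo_tool([
  [[2,0,10,0,0,0],[2,0,25,0,0,0],[2,0,40,0,0,0],[2,0,55,0,0,0],[2,0,70,0,0,0],[2,0,82,0,0,0],[2,0,92,0,0,0],[2,0,99,0,0,0],[2,0,103,0,0,0],[2,0,103,0,0,0]],
])

```text
t: 14.6
tcp_pos: [0.4319, -0.3512, 0.1205]
orientation: [0.238, 0.956, -0.042, 0.168]
wrist_force: [0.1, -0.5, -0.3]
gripper_width: 0.0599
finger_force: 0.0
```

Call:
servo_tool([
  [[0,0,0,0,0,0],[0,0,0,0,0,0],[0,0,0,0,0,0],[0,0,0,0,0,0],[0,0,0,0,0,0],[0,0,0,0,0,0],[0,0,0,0,0,0],[0,0,0,0,0,0],[0,0,0,0,0,0],[0,0,0,0,0,0]],
], gripper=0)

```text
t: 15.6
tcp_pos: [0.4321, -0.3517, 0.122]
orientation: [0.238, 0.956, -0.042, 0.168]
wrist_force: [-3.1, 2.7, 6.0]
gripper_width: 0.0246
finger_force: 59.5
```

Call:
servo_tool([
  [[0,0,-2,0,0,0],[0,0,-5,0,0,0],[0,0,-10,0,0,0],[0,0,-15,0,0,0],[0,0,-20,0,0,0],[0,0,-26,0,0,0],[0,0,-32,0,0,0],[0,0,-38,0,0,0],[0,0,-44,0,0,0],[0,0,-50,0,0,0]],
])

```text
t: 16.6
tcp_pos: [0.4167, -0.3432, 0.1686]
orientation: [0.238, 0.956, -0.042, 0.168]
wrist_force: [-0.2, -0.5, -1.7]
gripper_width: 0.0247
finger_force: 58.9
```

Call:
servo_tool([
  [[0,0,-7,0,0,0],[0,0,-16,0,0,0],[0,0,-27,0,0,0],[0,0,-40,0,0,0],[0,0,-52,0,0,0],[0,0,-62,0,0,0],[0,0,-70,0,0,0],[0,0,-70,0,0,0],[0,0,-70,0,0,0],[0,0,-70,0,0,0]],
])

```text
t: 17.6
tcp_pos: [0.3955, -0.3318, 0.2331]
orientation: [0.238, 0.956, -0.042, 0.168]
wrist_force: [-0.1, -0.5, -2.6]
gripper_width: 0.0249
finger_force: 59.0
```

```bash
python3 - <<'E'
from tgt import *
s=status.state(); print(s['t'],s['tcp_pos'],s['gripper_width'],s['finger_force'],s['wrist_force'])
for n in ['scene','side']: 
    c=cap(n); W=cloud(c)
    R=Rn.from_quat(s['orientation']).as_matrix()
    q=(W.reshape(-1,3)-s['tcp_pos'])@R; q=q[~np.isnan(q[:,0])]
    q=q[(np.hypot(q[:,0],q[:,1])<.03)&(q[:,2]>.015)&(q[:,2]<.14)]
    for a in np.arange(.02,.13,.01):
        k=q[abs(q[:,2]-a)<.005]; print(n,a.round(3),len(k),(k[:,:2].mean(0)*1e3).round(1) if len(k) else '',(np.ptp(k[:,:2],0)*1e3).round(0) if len(k) else '')
    p=proj(c,s['tcp_pos']).astype(int); cv2.imwrite(f'pics/{n}2.png',cv2.resize(c['color'][max(p[1]-60,0):p[1]+90,p[0]-90:p[0]+90,::-1],None,fx=3.5,fy=3.5))
E
```

```text
17.6 [ 0.39554506 -0.33178992  0.23305631] 0.02489480357539527 59.000033140182495 [-0.14068463 -0.50615072 -2.64520876]
scene 0.02 53 [ -4.6 -10.4] [26. 24.]
scene 0.03 65 [ -5.4 -10.7] [31. 28.]
scene 0.04 16 [-6.8 -8.2] [23. 14.]
scene 0.05 35 [-4.3 -8.3] [19. 14.]
scene 0.06 35 [-3.4 -8. ] [20. 16.]
scene 0.07 32 [-4.5 -8.3] [21. 15.]
scene 0.08 29 [-3.7 -7.2] [19. 19.]
scene 0.09 20 [-4.3 -8.1] [20. 14.]
scene 0.1 10 [-2.9 -3.6] [6. 7.]
scene 0.11 3 [-2.2 -4.4] [3. 1.]
scene 0.12 0  
side 0.02 42 [-4.5 -8.5] [25. 26.]
side 0.03 48 [-4.5 -8.2] [32. 27.]
side 0.04 20 [-4.4 -8.7] [21. 19.]
side 0.05 28 [-3.7 -6.4] [18. 19.]
side 0.06 26 [-3.2 -5.6] [18. 20.]
side 0.07 23 [-3.6 -7.1] [18. 14.]
side 0.08 26 [-3.3 -7.2] [17. 16.]
side 0.09 18 [-3.5 -7. ] [19. 15.]
side 0.1 9 [-0.7 -1. ] [8. 5.]
side 0.11 5 [ 0.3 -1.6] [7. 5.]
side 0.12 0
```

View pics/scene2.png

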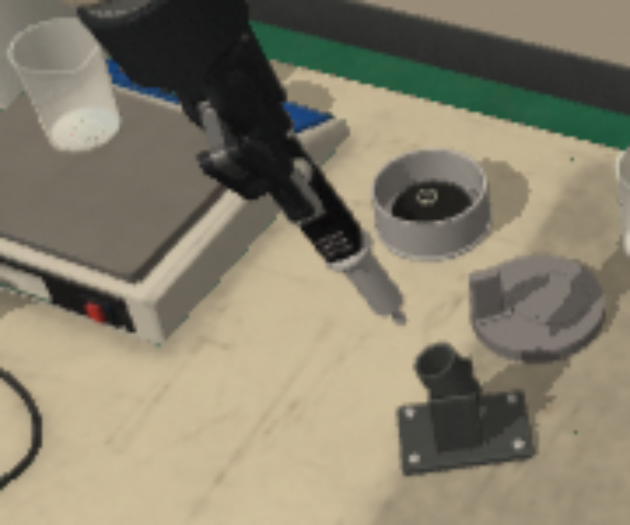

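The gauge is out and held in line with the tool. Next I'll turn it upright above the pad.

```bash
python3 - <<'E'
from tgt import *
rows([.5707,-.1397,.215],RG(np.array([0,0,1.]),np.deg2rad(152)))
E
```

```text
shift [-54.4 251.8  38.9] turn [ 5.000e-04  3.469e-01 -1.000e-04]
```

Call:
servo_tool([
  [[-3,14,2,0,0.04,0],[-8,38,6,0,0.08,0],[-15,68,10,0,0.12,0],[-22,100,15,0,0.17,0],[-29,135,21,0,0.22,0],[-37,170,26,0,0.26,0],[-44,202,31,0,0.3,0],[-50,230,36,0,0.33,0],[-53,247,38,0,0.347,0],[-54,252,39,0,0.347,0]],
])

```text
t: 18.7
tcp_pos: [0.5718, -0.138, 0.2143]
orientation: [0.241, 0.971, 0.0, -0.0]
wrist_force: [-0.1, -1.0, -1.7]
gripper_width: 0.0245
finger_force: 59.3
```

Call:
servo_tool([
  [[0,0,2,0,0,0],[0,0,6,0,0,0],[0,0,12,0,0,0],[0,0,18,0,0,0],[0,0,23,0,0,0],[0,0,27,0,0,0],[0,0,30,0,0,0],[0,0,30,0,0,0],[0,0,30,0,0,0],[0,0,30,0,0,0]],
])

```text
t: 19.7
tcp_pos: [0.5709, -0.1397, 0.1859]
orientation: [0.242, 0.97, -0.0, 0.001]
wrist_force: [-0.8, 0.5, -2.3]
gripper_width: 0.0247
finger_force: 59.3
```

```bash
cat > tip.py <<'E'
from tgt import *
import sys
s=status.state(); R=Rn.from_quat(s['orientation']); print(s['t'],s['tcp_pos'],R.as_matrix()[:,2].round(3),s['wrist_force'],s['finger_force'])
T=np.array(s['tcp_pos']); ims=[]
for n in ['scene','side']:
    c=cap(n); W=cloud(c); q=W.reshape(-1,3); q=q[~np.isnan(q[:,0])]
    cam=-c['R'].T@c['t']; v=(T-cam)[:2]; v/=np.linalg.norm(v); f=np.array([-v[1],v[0]])
    d=q-T; d=d[(np.hypot(d[:,0],d[:,1])<.03)]
    for a,r in [(-.05,.011),(-.06,.011),(-.07,.011),(-.08,.011)]:
        k=d[abs(d[:,2]-a)<.005]
        if len(k): print(n,a,len(k),'lat mid',((k[:,:2]@f).min()+(k[:,:2]@f).max())/2*1e3,'depth mid',((k[:,:2]@v).min()+r)*1e3,'f',f.round(2))
    k=d[d[:,2]<-.094]; k=k[np.hypot(k[:,0],k[:,1])<.015]; k=k[k[:,2]>-.125]; print(n,'tip',len(k),k.mean(0)*1e3 if len(k) else '',k[:,2].min() if len(k) else '')
    p=proj(c,[.5707,-.1397,.03]).astype(int); p0=proj(c,[.5707,-.1397,.016])-[p[0]-40,p[1]-60]
    ims.append(cv2.resize(c['color'][p[1]-60:p[1]+30,p[0]-40:p[0]+40],None,fx=5,fy=5,interpolation=cv2.INTER_CUBIC)); print('expected spot px in crop',p0*5)
cv2.imwrite(f'pics/{sys.argv[1]}.png',np.hstack(ims)[:,:,::-1])
E
python3 tip.py tipA
```

```text
19.7 [ 0.57088003 -0.13970601  0.18587398] [ 0.001 -0.001 -1.   ] [-0.81863737  0.51759758 -2.29695395] 59.277355670928955
scene -0.05 22 lat mid 0.23519964479770844 depth mid -2.2236120952352674 f [-0.89  0.46]
scene -0.06 21 lat mid -1.361026053320535 depth mid -2.9238046360253542 f [-0.89  0.46]
scene -0.07 23 lat mid -0.7628828903310436 depth mid -1.4479037744921235 f [-0.89  0.46]
scene -0.08 23 lat mid 0.43609394458735734 depth mid -2.71439895796239 f [-0.89  0.46]
scene tip 12 [  -0.25648249   -2.55849371 -103.7252024 ] -0.11044394129355582
expected spot px in crop [205.25324315 322.54769765]
side -0.05 18 lat mid 0.3489452730452052 depth mid -2.0396657991707516 f [-0.97  0.24]
side -0.06 18 lat mid 0.6166134169077143 depth mid -0.768302965304805 f [-0.97  0.24]
side -0.07 16 lat mid 0.9021220085922094 depth mid -2.331661697770736 f [-0.97  0.24]
side -0.08 22 lat mid 1.1606296531628681 depth mid -4.527215955104028 f [-0.97  0.24]
side tip 7 [  -0.64882964   -1.11078477 -104.49667437] -0.11207637937000066
expected spot px in crop [204.83181151 321.4317858 ]
```

View pics/tipA.png

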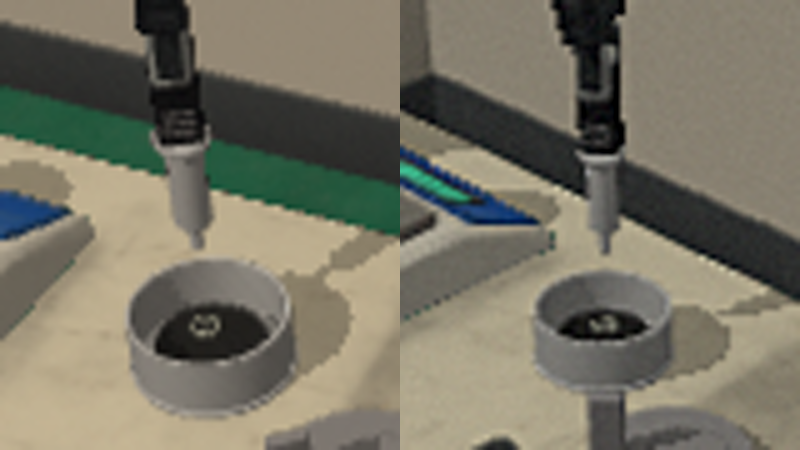

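The ring is at (205,324) in the left crop and (605,323) in the right, within about 2 px of where I expected it. The gauge is upright above it, so I'll lower it to just above the pad and then press in small steps.

Call:
servo_tool([
  [[0,0,4,0,0,0],[0,0,11,0,0,0],[0,0,20,0,0,0],[0,0,29,0,0,0],[0,0,37,0,0,0],[0,0,43,0,0,0],[0,0,47,0,0,0],[0,0,50,0,0,0],[0,0,50,0,0,0],[0,0,50,0,0,0]],
])

```text
t: 20.8
tcp_pos: [0.5709, -0.1398, 0.1358]
orientation: [0.242, 0.97, -0.0, 0.001]
wrist_force: [-0.1, 0.7, -1.0]
gripper_width: 0.0245
finger_force: 59.3
```

Call:
servo_tool([
  [[0,0,1,0,0,0],[0,0,3,0,0,0],[0,0,5,0,0,0],[0,0,7,0,0,0],[0,0,9,0,0,0],[0,0,10,0,0,0],[0,0,11,0,0,0],[0,0,11,0,0,0],[0,0,11,0,0,0],[0,0,11,0,0,0]],
])

```text
t: 21.8
tcp_pos: [0.5708, -0.1397, 0.1247]
orientation: [0.242, 0.97, -0.0, 0.001]
wrist_force: [0.1, 0.2, -0.0]
gripper_width: 0.0247
finger_force: 59.5
```

```bash
python3 - <<'E'
from h import *
f=[]
for i in range(10): cams.capture('wrist'); s=status.state(); f.append(s['wrist_force'])
print(s['t'],s['tcp_pos'],np.mean(f,0),np.std(f,0))
E
```

```text
22.3 [ 0.57071048 -0.13973277  0.12454103] [-0.03717677  0.05865597 -0.05317196] [0.41883593 0.28599092 0.48789797]
```

Call:
servo_tool([
  [[0,0,0.5,0,0,0],[0,0,1,0,0,0],[0,0,1.5,0,0,0],[0,0,2,0,0,0],[0,0,2.5,0,0,0],[0,0,3,0,0,0],[0,0,3.5,0,0,0],[0,0,4,0,0,0],[0,0,4,0,0,0],[0,0,4,0,0,0]],
])

```text
t: 23.3
tcp_pos: [0.5707, -0.1397, 0.1206]
orientation: [0.242, 0.97, -0.0, 0.001]
wrist_force: [0.7, 0.8, 0.7]
gripper_width: 0.0248
finger_force: 59.5
```

```bash
python3 - <<'E'
from h import *
f=[]
for i in range(10): cams.capture('wrist'); s=status.state(); f.append(s['wrist_force'])
print(s['t'],s['tcp_pos'],np.mean(f,0),np.std(f,0),s['gripper_width'],s['finger_force'])
E
python3 tip.py tipB
```

```text
23.8 [ 0.57071337 -0.13971764  0.12054153] [0.12293637 0.22115514 0.95181539] [0.70188387 0.31314767 0.32203263] 0.024849892375771114 59.52860713005066
23.8 [ 0.57071337 -0.13971764  0.12054153] [ 0.001 -0.001 -1.   ] [-0.00357898 -0.12967675  0.51522585] 59.52860713005066
scene -0.05 21 lat mid -1.1077015519535627 depth mid -1.9415462892137871 f [-0.89  0.46]
scene -0.06 22 lat mid -0.09856427111878518 depth mid -3.1425951982480065 f [-0.89  0.46]
scene -0.07 17 lat mid 0.15608174747613976 depth mid -3.298639178748947 f [-0.89  0.46]
scene -0.08 25 lat mid 3.941605018022259 depth mid -2.6754821898384016 f [-0.89  0.46]
scene tip 43 [  -1.68557251   -2.83744719 -102.52592798] -0.10573972291856426
expected spot px in crop [205.25324315 322.54769765]
side -0.05 14 lat mid 0.287849705956314 depth mid -2.507517297200746 f [-0.97  0.24]
side -0.06 17 lat mid 0.5571170914659505 depth mid -2.8058625897190956 f [-0.97  0.24]
side -0.07 13 lat mid 0.8170039712513677 depth mid -1.2081673798105055 f [-0.97  0.24]
side -0.08 19 lat mid -4.537246334416463 depth mid 0.6433142300256416 f [-0.97  0.24]
side tip 32 [  -1.36603185   -2.19644099 -103.52360683] -0.1068134788547804
expected spot px in crop [204.83181151 321.4317858 ]
```

View pics/tipB.png

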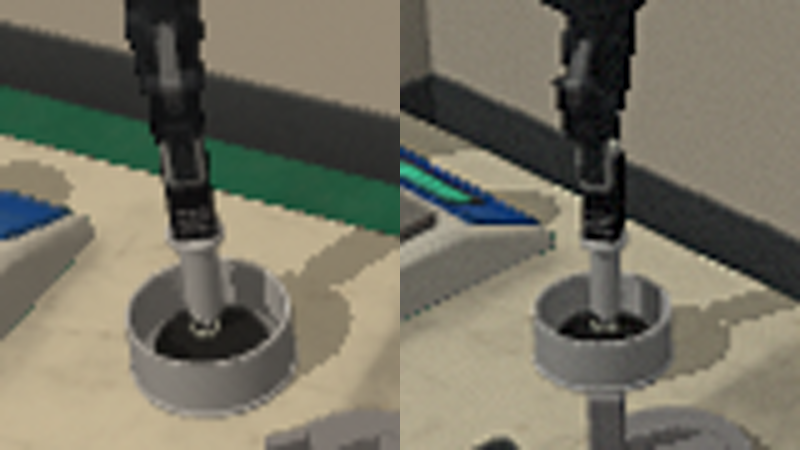

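The tip stands in the ring at (205,325) in the left crop. The force rose by 1.0 N over the last 4 mm, which matches the spring at about half-way, so I'm handing in.

```bash
python3 -c "
from cell import job_done
print(job_done())"
```

```text
the job is handed in; nothing more can be done
None
```

I handed the job in with the lid flat on the bench clear of the tub and the gauge held upright in the ring. Its tip is pressed in about 8 mm (estimated from the force), the arm never went near the beaker or vials, and the hand-in reported no verdict.

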